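Press the caps on boxed cigar tubes

ROBOT

A 7-joint arm with a two-finger parallel gripper is mounted at the origin on the work surface. World frame = base frame: x ahead of the robot, y to its left, z up, the work surface at z = 0. Lengths are in m, angles in rad, forces in N, time in s.
With the tool pointing down it reaches from about 0.425 to 0.875 m from the base axis. Payload 4.7 kg.
Tool frame: the origin (TCP) lies between the finger pads, 19 mm behind the fingertips; this is the grasp point; z points along the fingers, y is the line along which they close (so a half turn about z gives the same grasp; the last joint's range is limited). The gripper opens to 87 mm and grips with 3 to 60 N. Pads are 19 mm wide; open, the fingers measure 117 mm over their backs; the gripper's body (75 mm by 190 mm) begins 51 mm behind the grasp point.
Start: joints at [1.244, 0.321, -0.07, 1.45, 0.023, 1.371, -0.057], TCP at [0.217, -0.613, 0.241] pointing down, gripper open.
Joint ranges: [-2.86, 2.86], [-0.3, 2.09], [-1.38, 1.24], [0.06, 2.45], [-1.56, 4.7], [0.09, 2.05], [-2.69, 2.69]. Speed limits (rad/s): [2.57, 2.57, 3.14, 3.14, 3.14, 3.14, 3.14].

INTERFACE

Orientations are given as a rotation vector (axis times angle).
In Python, from bench import ctrl gives the robot as it stands.
- The arm moves only by the tool inch_along, called after ">>>" as name(argument=value, ...) on one line, values as JSON. Schema: {"type":"object","properties":{"offsets":{"type":"string"},"grip_n":{"type":"number"},"only":{"type":"string"},"quiet":{"type":"boolean"},"lines":{"type":"string"}},"required":["offsets"],"additionalProperties":false}. offsets is a string of 1 to 20 rows, parted by semicolons, with the numbers parted by commas; each row has 5 numbers: dx, dy, dz in units of 25 mm, then a turn about the tool's z in units of 0.1 rad, then the opening from 0.0 (shut) to 1.0 (fully open); each row is the pose to reach, as a shift and turn from the pose commanded when the call began, along the tool's axes at that moment; what a row does not reach only later rows make up. A row lasts 1/10 s, in which the tool goes at most 0.05 m and 0.15 rad, less where a joint would pass 70% of its speed; a pose out of reach is approached as far as the arm can. The fingers move at their own pace and stop on an object; grip_n is the grip in N (left out, the last holds). Time passes only in rows, so rows that do not move let the fingers close. The tool returns the time, the measured TCP pose, the force, the opening and the grip force at its end. only (a regular expression) keeps the lines of the reply that match it, lines (a string "A,B") keeps lines A to B, and quiet returns only ok. Input that does not fit is refused with a message, and nothing moves.
- ctrl.get_state(): the state, without advancing time (a new reading comes with each control period).
- ctrl.get_image(name): name is "side" or "top" or "wrist"; returns the picture (480x640x3 uint8, red, green, blue); there is no depth.
- ctrl.camera_model(name): a dict with "vertical_fov" (degrees; the focal length in pixels is half the picture's height over the tangent of half this angle, whatever the lens; pixels are square), "cx", "cy" (the principal point, pixels), "rvec" (rotation vector, rad) and "tvec" (3), from world to camera coordinates, as OpenCV has them; the wrist camera has in their place "hand_eye" (4x4, takes a point from camera to tool coordinates, whose origin is the TCP and whose axes are the flange's). Camera axes: x right, y down, z forward; pixel columns grow to the right and rows downward; lengths in m; the calibration is good to about 2 mm. The wrist camera is an equidistant fisheye: a pixel r from the principal point sees the ray r / f radians off the axis. A picture is of the moment at which its call begins: read the wrist's pose just before it. camera_model takes no time and is no camera call.
- ctrl.close_job(): hands the job in; it is judged then, once.
The state is a dict: "time": time; "joint_positions": joint angles; "qd": joint speeds; "joint_torque": joint torques, N m; "position": TCP position; "tool_rot": TCP orientation; "ft_force": force on the tool from outside, world axes, zero at the start; "torque": the same for the moment, N m; "grip_width": opening from 0.0 (shut) to 1.0 (fully open); "grip_force": force on a finger pad.
Only numpy, scipy, OpenCV 4.12 (cv2) and the standard library are available. Lean on these libraries where they do the work, as an engineer would, in place of code of your own. Each camera call takes 0.05 s, during which the arm holds its last target. There are 200 camera calls.

TASK

Take the clear lid off the slide-lid box (lift its grip end up over the end lip, then slide it out) and lay it flat on the bench. Move every cigar tube from the box into its own groove of the cap press with the red cap towards the stop rail, let go, then push the yellow pedal down to its stop and hold it there for two seconds. Then let the pedal come up and put all the tubes back in the grooves of the box, leaving the lid lying on the bench; do not knock over or shove the jar, the spray bottle or the mug.

Things in the scene. Friction and masses are not known exactly. Their poses are not given: they have to be found in the camera images.
- box: Pale wooden slide-lid box, fixed to the bench, 170 (x) x 218 (y) x 51 mm, inside 146 x 200 mm. Origin: centre of its underside; z up. The lid's underside rests at z = 34 mm on the side walls and the lid slides out along the box's +y. Side cheeks reach z = 46, the closed end at -y z = 51.
- box_lip (a point): Top middle of the dark end wall at the box's +y end (y = 100 to 109 mm): the lip. Its top, at z = 42, is 8 mm above the lid's underside, 3 mm above its top, so the lid cannot slide until its +y end is raised over it.
- box_strip (a point): Inner end of the strip on the box's +x side wall (x = 79, y = -25, z = 46 mm). Such strips cover both side edges of the lid over y = -109 to -25, undersides at z = 46: there the lid has 7 mm of play upwards, enough to tip its +y end up by 0.09 rad, not to lift it straight out.
- box_groove (a point): Bottom of one of the box's grooves, x = 0, y = -22, z = 10 mm. Two dark cross bars at x = -45 and +45 (12 mm wide) carry four grooves at y = -66, -22, +22, +66, each 26 mm wide and 8 mm deep; a seated tube lies along the box's x with its axis at z = 19. The floor between the bars is at z = 6.
- lid: Clear plastic sliding lid, 157 (x) x 197 (y) x 5 mm, 120 g, closed at the start. Origin: centre of its underside; z up; +y is the end to lift and the way it slides out (the box's +y when closed). On top a dark grip bar 14 mm wide (x), 32 mm long (y, centred on y = 50), 26 mm high: pinch it across its width.
- lid_grip (a point): Grip point on the lid's grip bar: lid x = 0, y = 50, z = 28 mm (23 mm above the lid's top, 3 mm below the bar's top); axes as the lid. A good place for the TCP.
- tube1: Aluminium cigar tube, 18 mm diameter, 130 mm long, 40 g; a red hexagonal cap (18 mm over flats, 21 over corners) is its +x end, x = 35 to 65. Origin: middle of its axis; x along it, towards the cap. Starts in a box groove, cap on the box's +x side. Three or four of the four alike tubes are present, in any grooves; an absent one reads None.
- tube2: Aluminium cigar tube, 18 mm diameter, 130 mm long, 40 g; a red hexagonal cap (18 mm over flats, 21 over corners) is its +x end, x = 35 to 65. Origin: middle of its axis; x along it, towards the cap. Starts in a box groove, cap on the box's +x side. Three or four of the four alike tubes are present, in any grooves; an absent one reads None.
- tube3: Aluminium cigar tube, 18 mm diameter, 130 mm long, 40 g; a red hexagonal cap (18 mm over flats, 21 over corners) is its +x end, x = 35 to 65. Origin: middle of its axis; x along it, towards the cap. Starts in a box groove, cap on the box's +x side. Three or four of the four alike tubes are present, in any grooves; an absent one reads None.
- tube4: Aluminium cigar tube, 18 mm diameter, 130 mm long, 40 g; a red hexagonal cap (18 mm over flats, 21 over corners) is its +x end, x = 35 to 65. Origin: middle of its axis; x along it, towards the cap. Starts in a box groove, cap on the box's +x side. Three or four of the four alike tubes are present, in any grooves; an absent one reads None.
- tube1_cap (a point): Middle of the red cap of tube1, on its axis, x = 50 mm.
- tube2_cap (a point): Middle of the red cap of tube2, on its axis, x = 50 mm.
- tube3_cap (a point): Middle of the red cap of tube3, on its axis, x = 50 mm.
- tube4_cap (a point): Middle of the red cap of tube4, on its axis, x = 50 mm.
- press: Green cap press, fixed to the bench. Origin: centre of the underside of its bed (190 x 184 mm); z up. Along +x is the dark stop rail (face at x = 73 mm, top at z = 42), along -x the steel pusher bar (face at x = -73, top at z = 36), which the pedal drives 12 mm towards +x, sliding tubes towards the rail. The pedal sticks out towards -x.
- press_groove (a point): Bottom of one of the press's grooves, x = 0, y = -22, z = 14 mm. Two dark cross bars at x = -45 and +45 (12 mm wide) carry four grooves at y = -66, -22, +22, +66, each 26 mm wide and 8 mm deep; a seated tube lies along the press's x, axis at z = 23; set it down with its middle within 7 mm of x = 0. The bed between the bars is at z = 8.
- pedal (a joint): Angle in rad of the yellow pedal: 0 up, 0.30 down at its stop. Hinge axis along the press's y at x = -105, z = 28 mm; the plate is 60 mm wide, 95 mm long, rises towards -x at 0.30 rad when up, level when down. A spring returns it: about 3 N on the pad starts it, about 12 N at the stop.
- pedal_pad (a point): Centre of the top of the pedal's black rubber pad, where to push down; 72 mm from the hinge; it sinks 22 mm to the stop.
- paste_jar: Bystander: glass jar with red cap, 68 mm across, 85 mm tall; origin under its centre. Leave alone.
- spray_bottle: Bystander: white bottle with red cap, 60 mm across, 160 mm tall; origin under its centre. Leave alone.
- mug: Bystander: blue mug, 80 mm across, 85 mm tall; origin under its centre. Leave alone.

How it is judged:
On the way, in this order (a step that is already met when the one before it is completed fails the run):
1. the lid lies flat on the bench, off the box and let go (height (world z) of lid below 0.008 m and angle between lid's own z axis and vertical below 0.06 rad and linear speed of lid below 0.03 m/s and contact force between the fingers and lid below 0.1 N), for 0.2 s.
2. every tube lies in a groove of the press, cap towards the stop rail, let go (z of tube1 in the frame of press between 0.019 and 0.026 m and y of tube1 in the frame of press between -0.076 and 0.076 m and x of tube1 in the frame of press between -0.012 and 0.012 m and angle between the x axis of each of tube1, tube2, tube3, tube4 and the x axis of press, either way round below 0.12 rad and x of each of tube1_cap, tube2_cap, tube3_cap, tube4_cap in the frame of press above 0.03 m and z of tube2 in the frame of press between 0.019 and 0.026 m and y of tube2 in the frame of press between -0.076 and 0.076 m and x of tube2 in the frame of press between -0.012 and 0.012 m and z of tube3 in the frame of press between 0.019 and 0.026 m and y of tube3 in the frame of press between -0.076 and 0.076 m and x of tube3 in the frame of press between -0.012 and 0.012 m and z of tube4 in the frame of press between 0.019 and 0.026 m and y of tube4 in the frame of press between -0.076 and 0.076 m and x of tube4 in the frame of press between -0.012 and 0.012 m and contact force between the fingers and tube1 below 0.1 N and contact force between the fingers and tube2 below 0.1 N and contact force between the fingers and tube3 below 0.1 N and contact force between the fingers and tube4 below 0.1 N), for 0.2 s.
3. the pedal is held down at its stop with every tube in the press (z of tube1 in the frame of press between 0.019 and 0.026 m and y of tube1 in the frame of press between -0.076 and 0.076 m and x of tube1 in the frame of press between -0.012 and 0.012 m and angle between the x axis of each of tube1, tube2, tube3, tube4 and the x axis of press, either way round below 0.12 rad and x of each of tube1_cap, tube2_cap, tube3_cap, tube4_cap in the frame of press above 0.03 m and z of tube2 in the frame of press between 0.019 and 0.026 m and y of tube2 in the frame of press between -0.076 and 0.076 m and x of tube2 in the frame of press between -0.012 and 0.012 m and z of tube3 in the frame of press between 0.019 and 0.026 m and y of tube3 in the frame of press between -0.076 and 0.076 m and x of tube3 in the frame of press between -0.012 and 0.012 m and z of tube4 in the frame of press between 0.019 and 0.026 m and y of tube4 in the frame of press between -0.076 and 0.076 m and x of tube4 in the frame of press between -0.012 and 0.012 m and value of joint pedal above 0.275 rad), for 1.2 s.
At the end, for the whole second after the job is handed in: Every tube rests in a box groove (axis height +3/-4 mm of seated, within 0.12 rad of the groove, middle within 12 mm along and 76 mm across of the box centre), the lid lies at rest flat on the bench (underside below 8 mm, tilt under 0.06 rad), pedal up (below 0.05 rad) (z of tube1 in the frame of box between 0.015 and 0.022 m and y of tube1 in the frame of box between -0.076 and 0.076 m and x of tube1 in the frame of box between -0.012 and 0.012 m and angle between the x axis of each of tube1, tube2, tube3, tube4 and the x axis of box, either way round below 0.12 rad and linear speed of each of tube1, tube2, tube3, tube4, lid below 0.03 m/s and z of tube2 in the frame of box between 0.015 and 0.022 m and y of tube2 in the frame of box between -0.076 and 0.076 m and x of tube2 in the frame of box between -0.012 and 0.012 m and z of tube3 in the frame of box between 0.015 and 0.022 m and y of tube3 in the frame of box between -0.076 and 0.076 m and x of tube3 in the frame of box between -0.012 and 0.012 m and z of tube4 in the frame of box between 0.015 and 0.022 m and y of tube4 in the frame of box between -0.076 and 0.076 m and x of tube4 in the frame of box between -0.012 and 0.012 m and height (world z) of lid below 0.008 m and angle between lid's own z axis and vertical below 0.06 rad and value of joint pedal below 0.05 rad); the robot touches nothing.
It fails at once if the paste jar is shoved more than 4 cm or tipped over (distance of paste_jar from where it was at the start of the episode above 0.04 m or angle between paste_jar's own z axis and vertical above 0.35 rad).
It fails at once if the spray bottle is shoved more than 4 cm or tipped over (distance of spray_bottle from where it was at the start of the episode above 0.04 m or angle between spray_bottle's own z axis and vertical above 0.35 rad).
It fails at once if the mug is shoved more than 4 cm or tipped over (distance of mug from where it was at the start of the episode above 0.04 m or angle between mug's own z axis and vertical above 0.35 rad).
Of tube1, tube2, tube3, tube4 only 3 to 4 are there at a start; the rules pass over those that are not, and their reading is None.
At some moment in a run one of tube1, tube2, tube3, tube4 may be knocked a few centimetres aside while the robot is not near it.
Once in a run the grip may slacken for a moment while it holds something.
It also fails if it takes over 210 s, if anything falls off the work surface, if the arm or the gripper's body presses on something with over 40 N, if the wrist force passes 120 N, or if a joint passes its speed limit or range.

## Working session

There is one attempt and no reset: what is moved stays moved. The work goes in short steps, Python scripts to look and compute and a tool call to move; the robot and the scene stay as the last step left them, time stands still between calls to the robot, and variables do not carry over. Pictures are saved under pics/ and viewed, at most 14 in all, crops included, and the job is handed in when it is done.

```bash
ls; mkdir -p pics
```

Run:
```python
from bench import ctrl
import cv2
s=ctrl.get_state();print({k:s[k] for k in('time','position','tool_rot','grip_width','joint_positions')})
for n in("top","side"):
    cv2.imwrite(f"pics/{n}0.png",ctrl.get_image(n)[:,:,::-1]); print(ctrl.camera_model(n))
print(ctrl.camera_model("wrist"))
```

```text
bench.py
pics
{'time': 0.0, 'position': array([ 0.21703027, -0.61215189,  0.24015868]), 'tool_rot': array([-3.09425554e+00, -5.32463443e-01,  6.85735596e-04]), 'grip_width': 0.9965913639215026, 'joint_positions': array([ 1.24407938,  0.32182806, -0.07005565,  1.45167357,  0.0226087 ,
        1.37078585, -0.05689707])}
{'vertical_fov': 44.473011497403185, 'cx': 315.7278585334427, 'cy': 244.1757765845519, 'rvec': array([ 2.15304922, -2.20700997,  0.07966276]), 'tvec': array([-0.03275821,  0.58399224,  1.04002137])}
{'vertical_fov': 48.50127148315411, 'cx': 318.9944341545182, 'cy': 249.42584582131056, 'rvec': array([ 0.90479601, -2.48966802,  1.10512239]), 'tvec': array([0.4127578 , 0.33954134, 0.73516856])}
{'vertical_fov': 65.70646984690485, 'cx': 322.21071969871207, 'cy': 244.56899200408506, 'hand_eye': array([[-8.27499449e-04, -9.59068071e-01, -2.83174417e-01,
         7.67965326e-02],
       [ 9.99999635e-01, -8.53574323e-04, -3.12996745e-05,
        -8.33080902e-05],
       [-2.11691893e-04, -2.83174340e-01,  9.59068427e-01,
        -1.44092385e-01],
       [ 0.00000000e+00,  0.00000000e+00,  0.00000000e+00,
         1.00000000e+00]])}
```

View pics/top0.png

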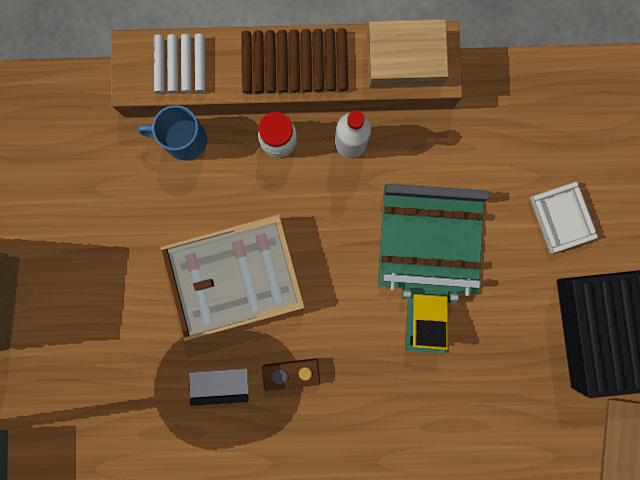

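View pics/side0.png

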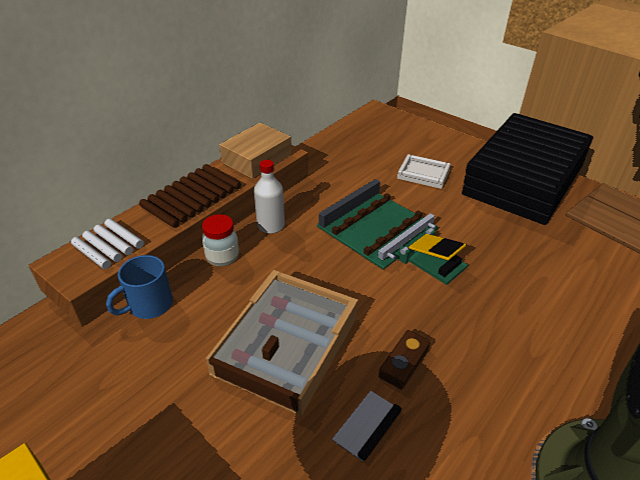

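Three tubes are in the box; the lip is at the image left and the caps point up the image. The box is around (232,277), the press around (433,240), and the pedal pad around (431,334).

Create h.py:
```python
import numpy as np,cv2
from bench import ctrl
from scipy.spatial.transform import Rotation as R
def ray(n,px,st=None):
    m=ctrl.camera_model(n);f=240/np.tan(np.radians(m['vertical_fov']/2))
    x,y=(px[0]-m['cx'])/f,(px[1]-m['cy'])/f
    if n!='wrist':
        r=R.from_rotvec(m['rvec']);return r.inv().apply(-m['tvec']),r.inv().apply([x,y,1])
    t=np.hypot(x,y);k=np.sinc(t/np.pi);d=np.array([x*k,y*k,np.cos(t)])
    T=m['hand_eye'];q=R.from_rotvec(st['tool_rot'])
    return np.array(st['position'])+q.apply(T[:3,3]),q.apply(T[:3,:3]@d)
def at(n,px,z,st=None):
    o,d=ray(n,px,st);return o+d*(z-o[2])/d[2]
def proj(n,p,st=None):
    m=ctrl.camera_model(n);f=240/np.tan(np.radians(m['vertical_fov']/2))
    if n!='wrist': c=R.from_rotvec(m['rvec']).apply(p)+m['tvec'];u=c[:2]/c[2]
    else:
        T=m['hand_eye'];c=T[:3,:3].T@(R.from_rotvec(st['tool_rot']).inv().apply(np.array(p)-st['position'])-T[:3,3])
        r=np.hypot(c[0],c[1]);u=c[:2]/r*np.arctan2(r,c[2])
    return u*f+[m['cx'],m['cy']]
def tool(st,p):  # world point -> tool-frame shift
    return R.from_rotvec(st['tool_rot']).inv().apply(np.array(p)-st['position'])
def yaw(st): # world heading of tool x and y axes
    M=R.from_rotvec(st['tool_rot']).as_matrix();return np.arctan2(M[1,0],M[0,0]),np.arctan2(M[1,1],M[0,1])
```

Run:
```python
from h import *
print('yaw',yaw(ctrl.get_state()))
print('boxcorners z~.046-.051')
for p in[(162,248),(278,217),(302,305),(188,338)]:print(p,at('top',p,.048).round(3))
print('rail top',[at('top',p,.042).round(3) for p in[(386,185),(488,192)]],'pad',at('top',(431,334),.045).round(3))
for n,p,z in(('mug',(180,130),.08),('jar',(276,130),.085),('spray',(355,120),.16)):print(n,at('top',p,z).round(3))
im=cv2.imread('pics/top0.png')
a=cv2.resize(im[205:350,150:320],None,fx=3.5,fy=3.5,interpolation=cv2.INTER_CUBIC);cv2.imwrite('pics/c0.png',a)
```

```text
yaw (np.float64(0.3408419917656509), np.float64(-1.2299545053553222))
boxcorners z~.046-.051
(162, 248) [0.581 0.225 0.048]
(278, 217) [0.631 0.018 0.048]
(302, 305) [ 0.475 -0.021  0.048]
(188, 338) [0.422 0.18  0.048]
rail top [array([ 0.685, -0.176,  0.042]), array([ 0.667, -0.357,  0.042])] pad [ 0.419 -0.245  0.045]
mug [0.784 0.184 0.08 ]
jar [0.778 0.016 0.085]
spray [ 0.77  -0.115  0.16 ]
```

View pics/c0.png

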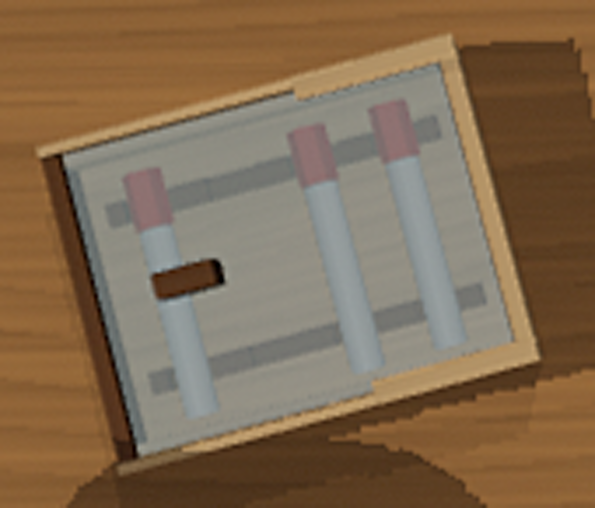

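The manual's scale: shifts go in units of 25 mm and turns go in units of 0.1 rad. Converting my numbers, -0.622 m is -24.88, 0.541 m is 21.64, -1.477 rad is -14.77.

>>> inch_along(offsets="6.4,-4.4,0,0,1;6.4,-4.4,0,0,1;6.4,-4.4,0,0,1;6.4,-4.4,0,0,1;12.96,-8.68,0,-5,1;12.96,-8.68,0,-5,1;12.96,-8.68,0,-5,1;12.96,-8.68,0,-5,1;21.64,-24.88,0,-14.77,1;21.64,-24.88,0,-14.77,1;21.64,-24.88,0,-14.77,1;21.64,-24.88,0,-14.77,1;21.64,-24.88,0,-14.77,1;21.64,-24.88,0,-14.77,1;21.64,-24.88,0,-14.77,1;21.64,-24.88,0,-14.77,1;21.64,-24.88,0,-14.77,1;21.64,-24.88,0,-14.77,1;21.64,-24.88,0,-14.77,1;21.64,-24.88,0,-14.77,1")

```text
time: 2.1
position: [0.5192, 0.1527, 0.2407]
tool_rot: [1.932, 2.477, -0.003]
ft_force: [0.0, -1.2, 0.2]
grip_width: 0.997
grip_force: 0.0
```

Run:
```python
from h import *
s=ctrl.get_state();im=ctrl.get_image('wrist');cv2.imwrite('pics/w1.png',im[:,:,::-1])
np.save('s1.npy',s,allow_pickle=True);print(s['position'],yaw(s),s['joint_positions'].round(2))
```

```text
[0.51918878 0.1527366  0.24065965] (np.float64(1.8165323510604996), np.float64(0.24573459703462552)) [ 0.4   0.16 -0.8   1.7   0.12  1.34 -0.18]
```

View pics/w1.png

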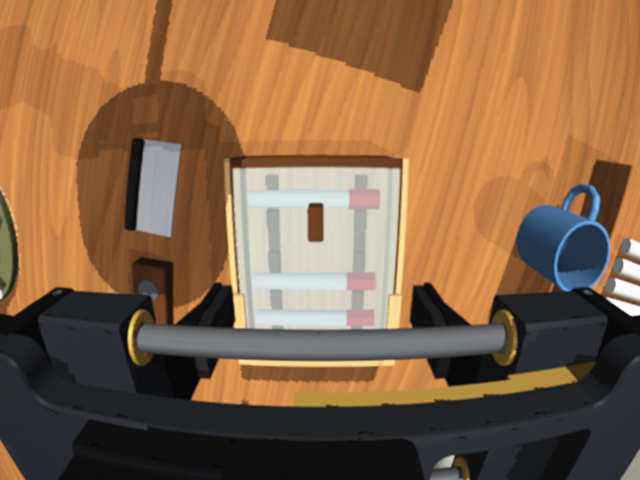

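Wrist view: box with lip edge at row ~160 (corners (231,158),(408,159)), grip bar (308–324, 204–242), three tubes with caps at the right, around rows 198, 281 and 317.

Run:
```python
from h import *
s=np.load('s1.npy',allow_pickle=True).item();im=cv2.imread('pics/w1.png')
hsv=cv2.cvtColor(im,cv2.COLOR_BGR2HSV)
dark=((hsv[:,:,2]<105)&(hsv[:,:,1]>110)).astype(np.uint8)
n,l,st,c=cv2.connectedComponentsWithStats(dark[190:260,280:350]);i=1+np.argmax(st[1:,4]);b=st[i];print('bar',b,b[0]+280,b[1]+190)
x0,y0=b[0]+280,b[1]+190;x1,y1=x0+b[2],y0+b[3]
be=at('wrist',((x0+x1)/2,y1),.065,s);fb=at('wrist',((x0+x1)/2,y0),.039,s);print('back top',be,'front bot',fb,'len',np.linalg.norm(be-fb)); print('w',np.linalg.norm(at('wrist',(x0,y1),.065,s)-at('wrist',(x1,y1),.065,s)))
red=((hsv[:,:,1]>60)&((hsv[:,:,0]<8)|(hsv[:,:,0]>170))&(hsv[:,:,2]>120)).astype(np.uint8)
n,l,st,c=cv2.connectedComponentsWithStats(red[170:330,330:390])
P=[]
for k in range(1,n):
    if st[k,4]>100: print('cap',st[k],(at('wrist',c[k]+[330,170],.024,s)).round(4))
A,B=at('wrist',(231,158),.046,s),at('wrist',(408,159),.046,s);print('lip corners',A,B,np.linalg.norm(A-B),np.arctan2(*(B-A)[[1,0]]))
```

```text
bar [29 14 13  5 48] 309 204
back top [0.5085011  0.16607022 0.065     ] front bot [0.50811284 0.16568746 0.039     ] len 0.02600571563081841
w 0.011382005136920195
cap [ 19 111  25   7 104] [0.5747 0.0914 0.024 ]
lip corners [0.42161942 0.19091175 0.046     ] [0.58011911 0.22937418 0.046     ] 0.16309970234052823 0.23806393358100805
```

Run:
```python
from h import *
im=cv2.imread('pics/w1.png')
a=cv2.resize(im[145:265,220:420],None,fx=4,fy=4,interpolation=cv2.INTER_NEAREST);cv2.imwrite('pics/c1.png',a)
```

```text
(no output)
```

View pics/c1.png

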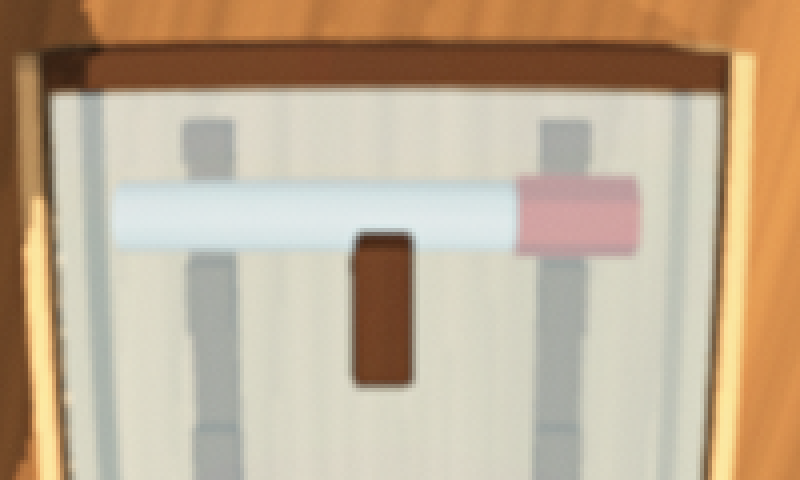

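Run:
```python
from h import *
s=np.load('s1.npy',allow_pickle=True).item()
w=lambda c,z:at('wrist',(220+c[0]/4,145+c[1]/4),z,s)
F=w((383,244),.065);B=w((383,386),.065);print('bar F,B',F,B,np.linalg.norm(F-B),'w',np.linalg.norm(w((353,310),.065)-w((413,310),.065)))
A,C=w((16,53),.046),w((756,50),.046);M=(A+C)/2;th=np.arctan2(*(C-A)[[1,0]]);print('cheek corners',A,C,np.linalg.norm(A-C),th)
L,Rr=w((48,90),.042),w((724,90),.042);print('lip inner edge',np.linalg.norm(L-Rr),np.arctan2(*(Rr-L)[[1,0]]))
L2=(L+Rr)/2
for th in(.24,.246,.25):
  ey=np.array([-np.sin(th),np.cos(th),0]);print(th,'centre from corners',M-.109*ey,'from lip inner',L2-.1*ey,'from bar',(F+B)/2-.05*ey)
# tube: ends + axis
for c in((113,215),(640,215)):print('tube end',w(c,.019))
# top camera corners
im=(cv2.imread('pics/top0.png'))
t=lambda c,z:at('top',(150+c[0]/3.5,205+c[1]/3.5),z)
print('top',t((453,35),.051),t((540,358),.051),t((40,152),.046),t((120,472),.046))
g=np.mean([t(c,.065) for c in((153,280),(212,262),(212,285),(156,300))],0);print('bar top cam',g)
```

```text
bar F,B [0.50807471 0.1687213  0.065     ] [0.51576799 0.13736139 0.065     ] 0.03228979230925351 w 0.013248605186157758
cheek corners [0.41506124 0.18930339 0.046     ] [0.58065474 0.23098082 0.046     ] 0.170757766216655 0.24656408385698717
lip inner edge 0.1578887247704047 0.24275852651065177
0.24 centre from corners [0.52376758 0.10426627 0.046     ] from lip inner [0.52392594 0.10373627 0.042     ] from bar [0.52380648 0.10447445 0.065     ]
0.246 centre from corners [0.52440236 0.10442363 0.046     ] from lip inner [0.52450831 0.10388064 0.042     ] from bar [0.52409766 0.10454663 0.065     ]
0.25 centre from corners [0.52482502 0.10453065 0.046     ] from lip inner [0.52489608 0.10397882 0.042     ] from bar [0.52429154 0.10459572 0.065     ]
tube end [0.44135469 0.15136744 0.019     ]
tube end [0.56997544 0.18327092 0.019     ]
top [0.63412465 0.01561    0.051     ] [ 0.47076645 -0.02459361  0.051     ] [0.58044401 0.22607155 0.046     ] [0.41907664 0.18673614 0.046     ]
bar top cam [0.51295162 0.15042292 0.065     ]
```

Everything agrees to 1 mm: box centre (0.524,0.104), yaw 0.245. Descend on the grip bar.

>>> inch_along(offsets="0.08,-0.28,1.6,0,1;0.08,-0.28,3.2,0,1;0.08,-0.28,4.8,0,1;0.08,-0.28,6,0,1;0.08,-0.28,6.8,0,1;0.08,-0.28,7.12,0,1;0.08,-0.28,7.12,0,1;0.08,-0.28,7.12,0,0;0.08,-0.28,7.12,0,0;0.08,-0.28,7.12,0,0;0.08,-0.28,7.12,0,0;0.08,-0.28,7.12,0,0;0.08,-0.28,7.12,0,0;0.08,-0.28,7.12,0,0;0.08,-0.28,7.12,0,0", grip_n=25)

```text
time: 3.65
position: [0.5119, 0.1547, 0.0632]
tool_rot: [1.931, 2.478, -0.0]
ft_force: [-0.2, -0.5, -0.5]
grip_width: 0.355
grip_force: 0.0
```

>>> inch_along(offsets="0,0,0,0,0;0,0,0,0,0;0,0,0,0,0;0,0,0,0,0;0,0,0,0,0;0,0,0,0,0;0,0,0,0,0", grip_n=25)

```text
time: 4.35
position: [0.5119, 0.1546, 0.0632]
tool_rot: [-1.931, -2.478, 0.0]
ft_force: [-0.0, -0.4, -0.8]
grip_width: 0.165
grip_force: 25.0
```

>>> inch_along(offsets="0,0,-0.12,0,0;0,0,-0.24,0,0;0,0,-0.36,0,0;0,0,-0.44,0,0;0,0,-0.48,0,0;0,0,-0.48,0,0")

```text
time: 4.95
position: [0.5119, 0.154, 0.0751]
tool_rot: [1.931, 2.477, -0.001]
ft_force: [1.4, -1.7, -3.7]
grip_width: 0.159
grip_force: 25.0
```

Converted, 0.03 m is 1.2, 0.1 m is 4.

>>> inch_along(offsets="0.4,0,0,0,0;0.8,0,0,0,0;1.2,0,0,0,0;1.6,0,0,0,0;2,0,0,0,0;2.4,0,0,0,0;2.8,0,0,0,0;3.2,0,0,0,0;3.6,0,0,0,0;4,0,0,0,0;4,0,0,0,0", grip_n=40)

```text
time: 6.05
position: [0.4867, 0.2537, 0.0753]
tool_rot: [-1.927, -2.48, -0.001]
ft_force: [-0.7, -0.9, -1.7]
grip_width: 0.153
grip_force: 40.0
```

Run:
```python
from h import *
cv2.imwrite('pics/s1.png',ctrl.get_image('side')[230:480,150:500,::-1])
```

```text
(no output)
```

View pics/s1.png

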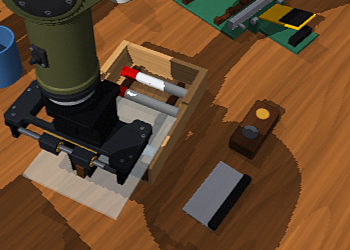

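>>> inch_along(offsets="0,0,-0.6,0,0;0,0,-1.2,0,0;1.2,0,-1.4,0,0;2.4,0,-1.4,0,0;3.6,0,-1.4,0,0;4.8,0,-1.4,0,0;5.6,0,-1.4,0,0;5.6,0,-0.8,0,0;5.6,0,0,0,0;5.6,0,0.4,0,0;5.6,0,0.8,0,0;5.6,0,1.12,0,0;5.6,0,1.36,0,0;5.6,0,1.6,0,0;5.6,0,1.8,0,0;5.6,0,1.84,0,0;5.6,0,1.84,0,0", grip_n=40)

```text
time: 7.8
position: [0.4534, 0.3878, 0.0295]
tool_rot: [1.93, 2.479, 0.001]
ft_force: [-0.5, 2.9, 2.9]
grip_width: 0.154
grip_force: 40.0
```

Converted, -0.25 m is -10, -0.22 m is -8.8.

>>> inch_along(offsets="0,0,0,0,1;0,0,0,0,1;0,0,0,0,1;0,0,0,0,1;0,0,0,0,1;0,0,-0.8,0,1;0,0,-2.4,0,1;0,0,-4,0,1;0,0,-5.6,0,1;0,0,-7.2,0,1;0,0,-8.8,0,1;-2,0,-8.8,0,1;-4,0,-8.8,0,1;-6,0,-8.8,0,1;-8,0,-8.8,0,1;-10,0,-8.8,0,1;-10,0,-8.8,0,1")

```text
time: 9.5
position: [0.5167, 0.1354, 0.2487]
tool_rot: [1.945, 2.463, -0.006]
ft_force: [0.0, -0.7, -0.3]
grip_width: 1.003
grip_force: 0.0
```

Run:
```python
from h import *
s=ctrl.get_state();print(yaw(s),s['joint_positions'].round(2))
im=ctrl.get_image('top')[:,:,::-1];cv2.imwrite('pics/t2.png',im)
im=ctrl.get_image('side')[:,:,::-1];cv2.imwrite('pics/s2.png',im[180:,:420])
```

```text
(np.float64(1.8044753692400113), np.float64(0.2336750285980301)) [ 0.4   0.13 -0.76  1.7   0.09  1.35 -0.15]
```

View pics/s2.png

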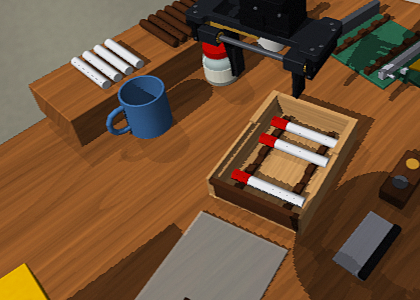

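The lid lies flat on the bench, tubes exposed with caps at the box +x side. Now to the press.

>>> inch_along(offsets="-15.8,-1.6,0,19,1;-15.8,-1.6,0,19,1;-15.8,-1.6,0,19,1;-15.8,-1.6,0,19,1;-15.8,-1.6,0,19,1;-15.8,-1.6,0,19,1;-15.8,-1.6,0,19,1;-15.8,-1.6,0,19,1;-15.8,-1.6,0,19,1;-15.8,-1.6,0,19,1;-15.8,-1.6,0,19,1;-15.8,-1.6,0,19,1;-15.8,-1.6,0,19,1;-15.8,-1.6,0,19,1;-15.8,-1.6,0,19,1")

```text
time: 11.1
position: [0.5729, -0.246, 0.2491]
tool_rot: [-3.139, 0.121, 0.0]
ft_force: [0.1, -0.5, 0.8]
grip_width: 0.995
grip_force: 0.0
```

Run:
```python
from h import *
s=ctrl.get_state();im=ctrl.get_image('wrist')[:,:,::-1];cv2.imwrite('pics/w3.png',im)
np.save('s3.npy',s,allow_pickle=True);print(s['position'],yaw(s),s['joint_positions'].round(2))
```

```text
[ 0.57289953 -0.24603735  0.24913998] (np.float64(-0.0770667245025738), np.float64(-1.647863066541931)) [ 0.62  0.28 -0.32  1.5   0.09  1.38 -1.35]
```

View pics/w3.png

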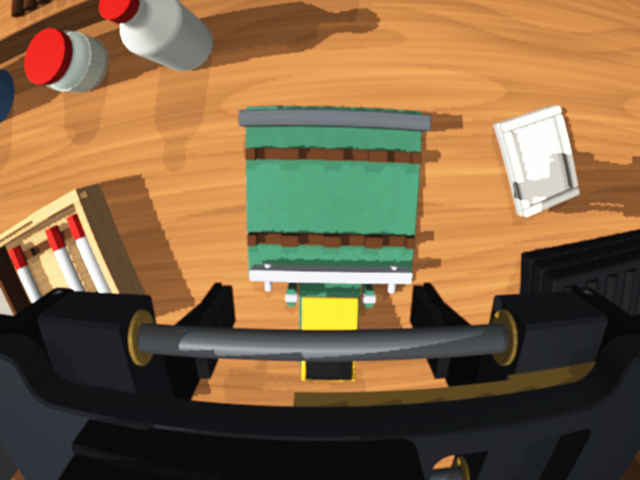

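Run:
```python
import cv2
im=cv2.imread('pics/w3.png')
cv2.imwrite('pics/c3.png',cv2.resize(im[100:300,230:440],None,fx=3,fy=3,interpolation=cv2.INTER_CUBIC))
```

```text
(no output)
```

View pics/c3.png

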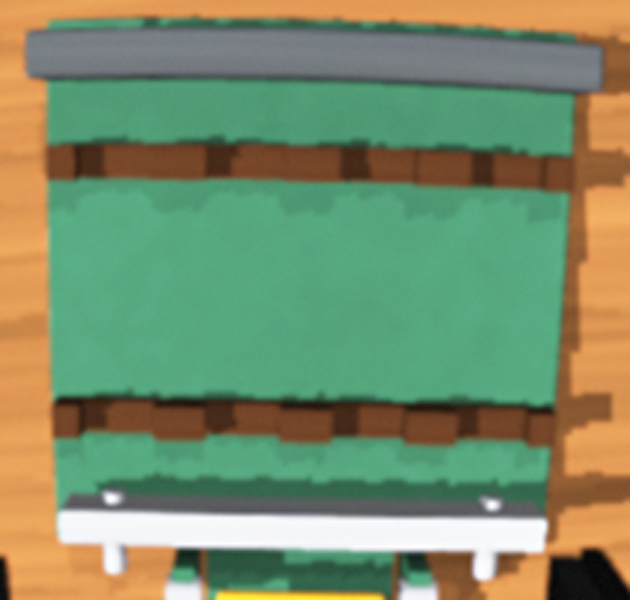

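Run:
```python
from h import *
s=np.load('s3.npy',allow_pickle=True).item()
w=lambda c,r,z:at('wrist',(230+c/3,100+r/3),z,s)[:2]
ax=lambda a,b:np.arctan2(b[1]-a[1],b[0]-a[0])+0
a,b=w(62,509,.036),w(546,517,.036);print('pusher edge',a,b,np.linalg.norm(a-b),'yaw',ax(b,a)-np.pi/2)
a2,b2=w(47,83,.008),w(574,92,.008);print('rail base',a2,b2,'yaw',ax(b2,a2)-np.pi/2,np.linalg.norm(a2-b2))
for l in((55,450),(47,150)):pass
le=[w(48,150,.008),w(54,450,.008)];re=[w(572,180,.008),w(549,470,.008)]
print('left edge yaw',ax(le[1],le[0]),'right',ax(re[1],re[0]))
th=(ax(b,a)-np.pi/2+ax(b2,a2)-np.pi/2+ax(le[1],le[0])+ax(re[1],re[0]))/4;print('th',th)
ex=np.array([np.cos(th),np.sin(th)]);ey=np.array([-ex[1],ex[0]])
p=lambda q:np.array([q@ex,q@ey])
cx=[(p(a)[0]+p(b)[0])/2+.073,(p(a2)[0]+p(b2)[0])/2-.073,p(w(305,439,.022))[0]+.051,p(w(305,183,.022))[0]-.039]
g=[p(w(c,425,.018))[1] for c in(117.5,242.5,367.5,492.5)];cy=[np.mean(g),p((le[0]+re[0])/2)[1],p((le[1]+re[1])/2)[1],p((a+b)/2)[1]]
print('x',cx,'y',cy,'groove pitch',np.diff(g))
c=np.mean(cx)*ex+np.mean(cy)*ey;print('press',c)
m=lambda x,y:c+x*ex+y*ey
print('pad up',m(-.105-.072*np.cos(.3),0),'z',.028+.072*np.sin(.3),'pad seen(z .05)',at('wrist',(328,368),.05,s))
# tubes in box from top image (before tampering) 
im=cv2.imread('pics/t2.png');hsv=cv2.cvtColor(im,cv2.COLOR_BGR2HSV)
red=((hsv[:,:,1]>150)&((hsv[:,:,0]<8)|(hsv[:,:,0]>172))&(hsv[:,:,2]>90)).astype(np.uint8)
n,l,st,cc=cv2.connectedComponentsWithStats(red)
bc=np.array([.5243,.1043]);bt=.245;bx=np.array([np.cos(bt),np.sin(bt)]);by=np.array([-bx[1],bx[0]])
for k in range(1,n):
  if st[k,4]>30:
    q=at('top',cc[k],.026)[:2]; print('red',st[k],q.round(4),'box',((q-bc)@bx).round(4),((q-bc)@by).round(4))
```

```text
pusher edge [ 0.52305476 -0.16787387] [ 0.50683162 -0.33540789] 0.1683176765891244 yaw -0.09653387039569372
rail base [ 0.66793179 -0.17421869] [ 0.65172586 -0.35616448] yaw -0.08883568611425452 0.18266609259341965
left edge yaw -0.09993986743592304 right -0.10164533224652443
th -0.09673868904809893
x [np.float64(0.609841010280306), np.float64(0.6093580620783282), np.float64(0.6105213613975059), np.float64(0.6089059571144193)] y [np.float64(-0.20038289906665258), np.float64(-0.2007643539849041), np.float64(-0.2003278428124676), np.float64(-0.20072705465207338)] groove pitch [-0.04413936 -0.04382825 -0.04463127]
press [ 0.58743537 -0.25849829]
pad up [ 0.41446368 -0.24171284] z 0.04927745487961645 pad seen(z .05) [ 0.40511524 -0.23959914  0.05      ]
red [258 111  35  35 925] [0.7978 0.0221] box 0.2454 -0.1461
red [348 110  16  19 238] [ 0.8118 -0.1256] box 0.2232 -0.2927
red [255 234  15  18 170] [0.5888 0.0503] box 0.0495 -0.0681
red [232 241  15  18 172] [0.5771 0.0924] box 0.0484 -0.0244
red [188 254   6  16  44] [0.5576 0.1785] box 0.0503 0.0639
```

Create go.py:
```python
import sys
from h import *
FR={'box':([.5243,.1043],.245),'press':([.5874,-.2585],-.096)}
def need(f,x,y,z):
    c,t=FR[f];ex=np.array([np.cos(t),np.sin(t)]);ey=np.array([-ex[1],ex[0]])
    s=ctrl.get_state();p=np.r_[np.array(c)+x*ex+y*ey,z];d=(yaw(s)[0]-t+np.pi)%(2*np.pi)-np.pi
    print('need',f,x,y,z,':',tool(s,p).round(4),'turn',round(d,3))
def caps(f,cam='wrist'):
    s=ctrl.get_state();im=ctrl.get_image(cam);c,t=FR[f];ex=np.array([np.cos(t),np.sin(t)]);ey=np.array([-ex[1],ex[0]])
    hsv=cv2.cvtColor(im,cv2.COLOR_RGB2HSV);red=((hsv[:,:,1]>150)&((hsv[:,:,0]<8)|(hsv[:,:,0]>172))&(hsv[:,:,2]>90)).astype(np.uint8)
    n,l,st,cc=cv2.connectedComponentsWithStats(red)
    for k in range(1,n):
        if st[k,4]>60:
            q=at(cam,cc[k],.026 if f=='box' else .030,s)[:2]-c
            if max(abs(q))<.13: print(' cap',f,cam,st[k,4],(q@ex).round(4),(q@ey).round(4),'wh',st[k,2:4])
    return im
a=sys.argv[1:]
if 'caps' in a: caps(a[0])
if 'top' in a: caps(a[0],'top')
i=[k for k in range(len(a)) if a[k] in FR]
for k in i:
    if len(a)>k+3 and a[k+1] not in('caps','top'):need(a[k],*map(float,a[k+1:k+4]))
```

```text
(no output)
```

>>> inch_along(offsets="-2.18,-11.32,0,-3.22,0.35;-2.18,-11.32,0,-3.22,0.35;-2.18,-11.32,0,-3.22,0.35;-2.18,-11.32,1.2,-3.22,0.35;-2.18,-11.32,2.4,-3.22,0.35;-2.18,-11.32,3.56,-3.22,0.35;-2.18,-11.32,3.56,-3.22,0.35;-2.18,-11.32,3.56,-3.22,0.35;-2.18,-11.32,3.56,-3.22,0.35")

```text
time: 12.05
position: [0.5415, 0.0382, 0.1608]
tool_rot: [3.118, 0.377, 0.001]
ft_force: [-0.0, -0.5, 0.3]
grip_width: 0.366
grip_force: 0.0
```

```bash
python3 go.py box caps; python3 go.py box 0 -.066 .027
```

```text
 cap box wrist 1060 0.0473 -0.0664 wh [29 40]
 cap box wrist 1023 0.0465 -0.0234 wh [29 39]
 cap box wrist 833 0.0475 0.0628 wh [25 37]
need box 0.0 -0.066 0.027 : [-0.0014 -0.0034  0.1344] turn -0.006
```

Converted, -0.002 m is -0.08, 0.134 m is 5.36.

>>> inch_along(offsets="-0.08,-0.12,1.6,0,0.35;-0.08,-0.12,3.2,0,0.35;-0.08,-0.12,4.4,0,0.35;-0.08,-0.12,5,0,0.35;-0.08,-0.12,5.36,0,0.35;-0.08,-0.12,5.36,0,0.35;-0.08,-0.12,5.36,0,0;-0.08,-0.12,5.36,0,0;-0.08,-0.12,5.36,0,0;-0.08,-0.12,5.36,0,0;-0.08,-0.12,5.36,0,0;-0.08,-0.12,5.36,0,0;-0.08,-0.12,4.4,0,0;-0.08,-0.12,2.4,0,0;-0.08,-0.12,0.4,0,0;-0.08,-0.12,0.4,0,0", grip_n=30)

```text
time: 13.7
position: [0.5431, 0.042, 0.1576]
tool_rot: [3.117, 0.376, 0.02]
ft_force: [1.4, 0.0, 0.1]
grip_width: 0.194
grip_force: 30.0
```

```bash
python3 go.py press 0 -.066 .15
```

```text
need press 0.0 -0.066 0.15 : [-0.0503  0.3647  0.0082] turn 0.336
```

>>> inch_along(offsets="-0.8,3.6,0,0.8,0;-1.2,7.2,0,1.7,0;-1.6,10.8,0,2.5,0;-2,13.6,0,3.36,0;-2,14.6,0,3.36,0;-2,14.6,0,3.36,0;-2,14.6,0,3.36,0;-2,14.6,0,3.36,0;-2,14.6,0,3.36,0;-2,14.6,0,3.36,0;-2,14.6,0,3.36,0")

```text
time: 14.8
position: [0.5771, -0.3226, 0.15]
tool_rot: [-3.137, 0.146, 0.001]
ft_force: [-0.1, 0.2, 0.1]
grip_width: 0.197
grip_force: 30.0
```

```bash
python3 go.py press 0 -.066 .031 press caps
```

```text
 cap press wrist 3682 0.0217 -0.0653 wh [53 78]
need press 0.0 -0.066 0.031 : [0.004  0.0013 0.1193] turn 0.003
```

>>> inch_along(offsets="0.16,0.04,1.6,0,0;0.16,0.04,3.2,0,0;0.16,0.04,4,0,0;0.16,0.04,4.4,0,0;0.16,0.04,4.72,0,0;0.16,0.04,4.72,0,0;0.16,0.04,4.72,0,0;0.16,0.04,4.72,0,0.35;0.16,0.04,4.72,0,0.35;0.16,0.04,4.72,0,0.35;0.16,0.04,3.6,0,0.35;0.16,0.04,1.6,0,0.35;0.16,0.04,0,0,0.35;0.16,0.04,0,0,0.35")

```text
time: 16.25
position: [0.5844, -0.3286, 0.1583]
tool_rot: [3.132, -0.151, 0.019]
ft_force: [0.5, 0.2, -0.0]
grip_width: 0.348
grip_force: 0.0
```

```bash
python3 go.py press caps; python3 go.py box 0 -.022 .15
```

```text
 cap press wrist 1135 0.0485 -0.0693 wh [30 42]
need box 0.0 -0.022 0.15 : [-0.0924 -0.4038  0.0028] turn -0.341
```

Converted, -0.404 m is -16.16, -0.34 m is -13.6, -0.34 rad is -3.4.

>>> inch_along(offsets="-0.8,-3.6,0,-0.8,0.35;-1.6,-7.2,0,-1.7,0.35;-2.4,-10.8,0,-2.5,0.35;-3.2,-13.6,0,-3.4,0.35;-3.68,-16.16,0,-3.4,0.35;-3.68,-16.16,0,-3.4,0.35;-3.68,-16.16,0,-3.4,0.35;-3.68,-16.16,0,-3.4,0.35;-3.68,-16.16,0,-3.4,0.35;-3.68,-16.16,0,-3.4,0.35;-3.68,-16.16,0,-3.4,0.35")

```text
time: 17.4
position: [0.5275, 0.0827, 0.1494]
tool_rot: [3.117, 0.381, -0.002]
ft_force: [-0.2, 0.0, -0.2]
grip_width: 0.347
grip_force: 0.0
```

```bash
python3 go.py box caps; python3 go.py box 0 -.022 .027; python3 go.py press top
```

```text
 cap box wrist 1148 0.0464 -0.0223 wh [30 41]
 cap box wrist 1046 0.0474 0.0636 wh [28 41]
need box 0.0 -0.022 0.027 : [ 0.0023 -0.0007  0.1225] turn -0.004
 cap press top 186 0.0514 -0.0682 wh [12 17]
```

Converted, 0.122 m is 4.88, 0.115 m is 4.6.

>>> inch_along(offsets="0,-0.04,1.6,0,0.35;0,-0.04,3.2,0,0.35;0,-0.04,4,0,0.35;0,-0.04,4.6,0,0.35;0,-0.04,4.88,0,0.35;0,-0.04,4.88,0,0.35;0,-0.04,4.88,0,0;0,-0.04,4.88,0,0;0,-0.04,4.88,0,0;0,-0.04,4.88,0,0;0,-0.04,4.88,0,0;0,-0.04,4.88,0,0;0,-0.04,4,0,0;0,-0.04,2,0,0;0,-0.04,0,0,0;0,-0.04,0,0,0;0,-0.04,0,0,0", grip_n=30)

```text
time: 19.2
position: [0.5281, 0.0854, 0.1515]
tool_rot: [3.118, 0.382, 0.004]
ft_force: [0.4, 0.1, -1.2]
grip_width: 0.199
grip_force: 30.0
```

```bash
python3 go.py press 0 -.022 .15
```

```text
need press 0.0 -0.022 0.15 : [-0.0328  0.3687  0.0018] turn 0.34
```

>>> inch_along(offsets="-0.4,3.6,0,0.8,0;-0.8,7.2,0,1.7,0;-1.2,10.8,0,2.5,0;-1.32,13.6,0,3.4,0;-1.32,14.76,0,3.4,0;-1.32,14.76,0,3.4,0;-1.32,14.76,0,3.4,0;-1.32,14.76,0,3.4,0;-1.32,14.76,0,3.4,0;-1.32,14.76,0,3.4,0;-1.32,14.76,0,3.4,0")

```text
time: 20.3
position: [0.5843, -0.2781, 0.149]
tool_rot: [-3.136, 0.146, 0.003]
ft_force: [0.6, 0.4, 0.1]
grip_width: 0.195
grip_force: 30.0
```

```bash
python3 go.py press 0 -.022 .031 press caps
```

```text
 cap press wrist 1194 0.0486 -0.0681 wh [31 43]
 cap press wrist 3623 0.0239 -0.0203 wh [52 78]
need press 0.0 -0.022 0.031 : [0.0011 0.0023 0.1185] turn 0.003
```

Converted, 0.117 m is 4.68, 0.11 m is 4.4.

>>> inch_along(offsets="0.04,0.08,1.6,0,0;0.04,0.08,3.2,0,0;0.04,0.08,4,0,0;0.04,0.08,4.4,0,0;0.04,0.08,4.68,0,0;0.04,0.08,4.68,0,0;0.04,0.08,4.68,0,0;0.04,0.08,4.68,0,0.35;0.04,0.08,4.68,0,0.35;0.04,0.08,4.68,0,0.35;0.04,0.08,3.6,0,0.35;0.04,0.08,1.6,0,0.35;0.04,0.08,0,0,0.35;0.04,0.08,0,0,0.35;0.04,0.08,0,0,0.35")

```text
time: 21.85
position: [0.586, -0.2832, 0.1518]
tool_rot: [3.137, -0.151, 0.004]
ft_force: [-0.4, 0.4, -0.8]
grip_width: 0.35
grip_force: 0.0
```

```bash
python3 go.py press caps; python3 go.py box 0 .066 .15
```

```text
 cap press wrist 1188 0.0486 -0.0249 wh [30 43]
 cap press wrist 1166 0.0485 -0.0681 wh [31 42]
need box 0.0 0.066 0.15 : [-0.1197 -0.4418 -0.    ] turn -0.341
```

The manual's scale: shifts go in units of 25 mm and turns go in units of 0.1 rad. Converting my numbers, -0.442 m is -17.68, -0.36 m is -14.4, -0.34 rad is -3.4.

>>> inch_along(offsets="-0.8,-3.6,0,-0.8,0.35;-1.6,-7.2,0,-1.7,0.35;-2.4,-10.8,0,-2.5,0.35;-3.2,-14.4,0,-3.4,0.35;-4.8,-17.68,0,-3.4,0.35;-4.8,-17.68,0,-3.4,0.35;-4.8,-17.68,0,-3.4,0.35;-4.8,-17.68,0,-3.4,0.35;-4.8,-17.68,0,-3.4,0.35;-4.8,-17.68,0,-3.4,0.35;-4.8,-17.68,0,-3.4,0.35;-4.8,-17.68,0,-3.4,0.35")

```text
time: 23.1
position: [0.508, 0.1669, 0.149]
tool_rot: [3.117, 0.38, -0.003]
ft_force: [0.1, -0.2, 0.5]
grip_width: 0.348
grip_force: 0.0
```

```bash
python3 go.py box caps; python3 go.py box 0 .066 .027; python3 go.py press top
```

```text
 cap box wrist 1154 0.0474 0.0656 wh [29 42]
need box 0.0 0.066 0.027 : [ 0.0005 -0.0022  0.1222] turn -0.004
 cap press top 183 0.0523 -0.0241 wh [12 17]
 cap press top 186 0.0514 -0.0682 wh [12 17]
```

>>> inch_along(offsets="-0.04,-0.08,1.6,0,0.35;-0.04,-0.08,3.2,0,0.35;-0.04,-0.08,4,0,0.35;-0.04,-0.08,4.6,0,0.35;-0.04,-0.08,4.88,0,0.35;-0.04,-0.08,4.88,0,0.35;-0.04,-0.08,4.88,0,0;-0.04,-0.08,4.88,0,0;-0.04,-0.08,4.88,0,0;-0.04,-0.08,4.88,0,0;-0.04,-0.08,4.88,0,0;-0.04,-0.08,4.88,0,0;-0.04,-0.08,4,0,0;-0.04,-0.08,2,0,0;-0.04,-0.08,0,0,0;-0.04,-0.08,0,0,0;-0.04,-0.08,0,0,0", grip_n=30)

```text
time: 24.9
position: [0.5075, 0.1705, 0.1514]
tool_rot: [3.118, 0.382, 0.004]
ft_force: [0.3, 0.1, -1.3]
grip_width: 0.198
grip_force: 30.0
```

```bash
python3 go.py press 0 .066 .15
```

```text
need press 0.0 0.066 0.15 : [-0.004   0.3734  0.0017] turn 0.34
```

Converted, 0.373 m is 14.92, 0.34 m is 13.6, 0.34 rad is 3.4.

>>> inch_along(offsets="0,3.6,0,0.8,0;0,7.2,0,1.7,0;-0.16,10.8,0,2.5,0;-0.16,13.6,0,3.4,0;-0.16,14.92,0,3.4,0;-0.16,14.92,0,3.4,0;-0.16,14.92,0,3.4,0;-0.16,14.92,0,3.4,0;-0.16,14.92,0,3.4,0;-0.16,14.92,0,3.4,0;-0.16,14.92,0,3.4,0")

```text
time: 26.0
position: [0.5925, -0.1901, 0.149]
tool_rot: [-3.136, 0.147, 0.003]
ft_force: [-0.3, -0.4, 0.3]
grip_width: 0.195
grip_force: 30.0
```

```bash
python3 go.py press 0 .066 .031 press caps
```

```text
 cap press wrist 1076 0.0487 -0.0227 wh [29 41]
 cap press wrist 879 0.0481 -0.0666 wh [26 40]
 cap press wrist 3642 0.0236 0.0678 wh [52 77]
need press 0.0 0.066 0.031 : [0.0014 0.0027 0.1184] turn 0.003
```

>>> inch_along(offsets="0.04,0.12,1.6,0,0;0.04,0.12,3.2,0,0;0.04,0.12,4,0,0;0.04,0.12,4.4,0,0;0.04,0.12,4.68,0,0;0.04,0.12,4.68,0,0;0.04,0.12,4.68,0,0;0.04,0.12,4.68,0,0.35;0.04,0.12,4.68,0,0.35;0.04,0.12,4.68,0,0.35;0.04,0.12,3.6,0,0.35;0.04,0.12,1.6,0,0.35;0.04,0.12,0,0,0.35;0.04,0.12,0,0,0.35;0.04,0.12,0,0,0.35")

```text
time: 27.55
position: [0.5944, -0.1961, 0.1516]
tool_rot: [3.137, -0.151, 0.004]
ft_force: [-0.1, 0.5, -0.6]
grip_width: 0.346
grip_force: 0.0
```

```bash
python3 go.py press caps;python3 go.py press -.17 0 .09
```

```text
 cap press wrist 1193 0.0487 0.063 wh [31 42]
 cap press wrist 1082 0.0487 -0.0229 wh [29 41]
 cap press wrist 940 0.0483 -0.0661 wh [27 40]
need press -0.17 0.0 0.09 : [-0.1698  0.063   0.06  ] turn -0.0
```

Converted, -0.17 m is -6.8, -0.15 m is -6.

>>> inch_along(offsets="-2,0.8,0,0,0;-4,1.6,0,0,0;-6,2.52,0,0,0;-6.8,2.52,1.2,0,0;-6.8,2.52,2.4,0,0;-6.8,2.52,2.4,0,0;-6.8,2.52,2.4,0,0;-6.8,2.52,2.4,0,0")

```text
time: 28.4
position: [0.4199, -0.2421, 0.0912]
tool_rot: [3.138, -0.149, 0.002]
ft_force: [-0.4, 0.6, 0.1]
grip_width: 0.004
grip_force: 0.0
```

```bash
python3 go.py press -.174 0 .068;python3 - <<'E'
from h import *
a=ctrl.get_image('side')[:,:,::-1];cv2.imwrite('pics/s4.png',cv2.resize(a[150:300,290:490],None,fx=3,fy=3))
E
```

```text
need press -0.174 0.0 0.068 : [-0.0057  0.0003  0.0232] turn 0.001
```

View pics/s4.png

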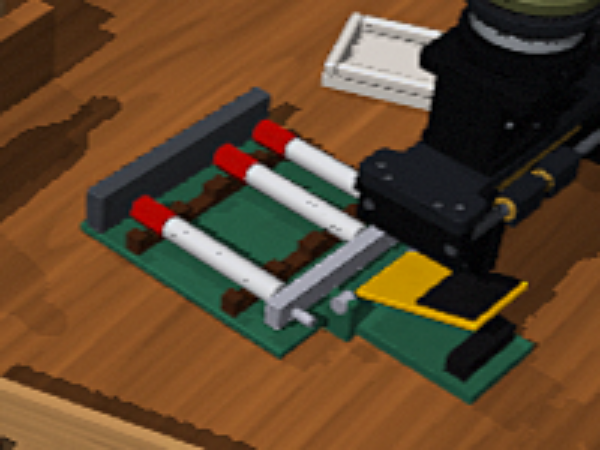

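All three tubes lie in press grooves with the caps at the rail, and the fingers are over the black pad. Push down.

Converted, 0.042 m is 1.68, 0.04 m is 1.6.

>>> inch_along(offsets="-0.2,0,0.4,0,0;-0.2,0,0.8,0,0;-0.2,0,1.04,0,0;-0.2,0,1.24,0,0;-0.2,0,1.44,0,0;-0.2,0,1.6,0,0;-0.2,0,1.68,0,0;-0.2,0,1.68,0,0")

```text
time: 29.25
position: [0.4107, -0.2418, 0.052]
tool_rot: [3.138, -0.152, -0.013]
ft_force: [-20.9, 7.2, 45.8]
grip_width: 0.008
grip_force: 22.6
```

>>> inch_along(offsets="0,0,-0.06,0,0;0,0,-0.06,0,0;0,0,-0.06,0,0;0,0,-0.06,0,0;0,0,-0.06,0,0;0,0,-0.06,0,0;0,0,-0.06,0,0;0,0,-0.06,0,0;0,0,-0.06,0,0;0,0,-0.06,0,0;0,0,-0.06,0,0;0,0,-0.06,0,0")

```text
time: 30.45
position: [0.4107, -0.2418, 0.0523]
tool_rot: [3.138, -0.152, -0.011]
ft_force: [-15.8, 4.9, 34.7]
grip_width: 0.004
grip_force: 17.5
```

Run:
```python
from h import *
a=ctrl.get_image('side')[:,:,::-1];cv2.imwrite('pics/s5.png',cv2.resize(a[150:300,290:490],None,fx=3,fy=3))
```

```text
(no output)
```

View pics/s5.png

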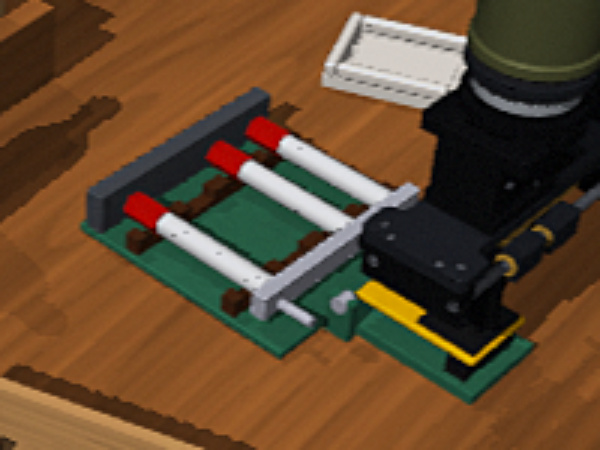

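The pedal sits on its black stop and the pusher has moved the tubes against the rail. Hold a while longer, then release.

>>> inch_along(offsets="0,0,0,0,0;0,0,0,0,0;0,0,0,0,0;0,0,0,0,0;0,0,0,0,0;0,0,0,0,0;0,0,0,0,0;0,0,0,0,0;0,0,0,0,0;0,0,0,0,0;0,0,0,0,0;0,0,0,0,0;0,0,0,0,0")

```text
time: 31.8
position: [0.4107, -0.2418, 0.0523]
tool_rot: [3.138, -0.152, -0.011]
ft_force: [-15.9, 5.9, 35.1]
grip_width: 0.005
grip_force: 17.5
```

>>> inch_along(offsets="0,0,-0.2,0,0;0,0,-0.4,0,0;0,0,-0.64,0,0;0,0,-0.88,0,0;0,0,-1.2,0,0;0,0,-2.4,0,0;0,0,-4,0,0;1.2,0,-4,0,0.35;3.2,0.8,-4,0,0.35;5.2,1.6,-4,0,0.35;6.8,2.64,-4,0,0.35;6.8,2.64,-4,0,0.35;6.8,2.64,-4,0,0.35;6.8,2.64,-4,0,0.35;6.8,2.64,-4,0,0.35")

```text
time: 33.3
position: [0.5755, -0.3227, 0.1502]
tool_rot: [3.138, -0.15, -0.001]
ft_force: [0.3, -0.6, -0.7]
grip_width: 0.351
grip_force: 0.0
```

```bash
python3 go.py press caps;python3 go.py press 0.005 -.066 .031; python3 go.py press top
```

```text
 cap press wrist 1179 0.0544 -0.0256 wh [31 42]
 cap press wrist 1223 0.0544 -0.0682 wh [31 42]
 cap press wrist 918 0.0545 0.0602 wh [27 40]
need press 0.005 -0.066 0.031 : [0.0106 0.0007 0.1195] turn 0.0
 cap press top 176 0.0583 0.064 wh [12 17]
```

>>> inch_along(offsets="0.44,0.04,1.6,0,0.35;0.44,0.04,3.2,0,0.35;0.44,0.04,4,0,0.35;0.44,0.04,4.48,0,0.35;0.44,0.04,4.76,0,0.35;0.44,0.04,4.76,0,0.35;0.44,0.04,4.76,0,0;0.44,0.04,4.76,0,0;0.44,0.04,4.76,0,0;0.44,0.04,4.76,0,0;0.44,0.04,4.76,0,0;0.44,0.04,4.76,0,0;0.44,0.04,4,0,0;0.44,0.04,2,0,0;0.44,0.04,0,0,0;0.44,0.04,0,0,0;0.44,0.04,0,0,0", grip_n=30)

```text
time: 35.1
position: [0.588, -0.326, 0.1514]
tool_rot: [3.136, -0.151, 0.004]
ft_force: [-0.5, 0.1, -1.1]
grip_width: 0.195
grip_force: 30.0
```

```bash
python3 go.py box 0 -.066 .15
```

```text
need box 0.0 -0.066 0.15 : [-0.0826 -0.36    0.0007] turn -0.341
```

>>> inch_along(offsets="-0.8,-3.6,0,-0.8,0;-1.6,-7.2,0,-1.7,0;-2.4,-10.8,0,-2.5,0;-3.2,-13.6,0,-3.4,0;-3.28,-14.4,0,-3.4,0;-3.28,-14.4,0,-3.4,0;-3.28,-14.4,0,-3.4,0;-3.28,-14.4,0,-3.4,0;-3.28,-14.4,0,-3.4,0;-3.28,-14.4,0,-3.4,0;-3.28,-14.4,0,-3.4,0")

```text
time: 36.2
position: [0.5398, 0.0384, 0.1486]
tool_rot: [3.118, 0.378, -0.003]
ft_force: [0.0, -0.3, -0.4]
grip_width: 0.198
grip_force: 30.0
```

```bash
python3 go.py box 0 -.066 .027;python3 go.py press top
```

```text
need box 0.0 -0.066 0.027 : [ 0.0012 -0.0017  0.1216] turn -0.004
 cap press top 182 0.0582 0.0637 wh [12 17]
 cap press top 185 0.0582 -0.0234 wh [12 18]
```

>>> inch_along(offsets="0.04,-0.08,1.6,0,0;0.04,-0.08,3.2,0,0;0.04,-0.08,4,0,0;0.04,-0.08,4.52,0,0;0.04,-0.08,4.8,0,0;0.04,-0.08,4.8,0,0;0.04,-0.08,4.8,0,0;0.04,-0.08,4.8,0,0.35;0.04,-0.08,4.8,0,0.35;0.04,-0.08,4.8,0,0.35;0.04,-0.08,3.6,0,0.35;0.04,-0.08,1.6,0,0.35;0.04,-0.08,0,0,0.35;0.04,-0.08,0,0,0.35;0.04,-0.08,0,0,0.35")

```text
time: 37.75
position: [0.5413, 0.0426, 0.1509]
tool_rot: [3.117, 0.382, 0.004]
ft_force: [-0.1, 0.3, -0.5]
grip_width: 0.35
grip_force: 0.0
```

```bash
python3 go.py box caps; python3 go.py press .005 -.022 .15
```

```text
 cap box wrist 1133 0.0489 -0.0647 wh [30 41]
need press 0.005 -0.022 0.15 : [-2.950e-02  3.259e-01 -3.000e-04] turn 0.34
```

>>> inch_along(offsets="-0.4,3.6,0,0.8,0.35;-0.8,7.2,0,1.7,0.35;-1.2,10.8,0,2.5,0.35;-1.2,13.04,0,3.4,0.35;-1.2,13.04,0,3.4,0.35;-1.2,13.04,0,3.4,0.35;-1.2,13.04,0,3.4,0.35;-1.2,13.04,0,3.4,0.35;-1.2,13.04,0,3.4,0.35;-1.2,13.04,0,3.4,0.35")

```text
time: 38.8
position: [0.59, -0.2784, 0.1485]
tool_rot: [-3.136, 0.147, 0.003]
ft_force: [0.1, 0.0, 0.6]
grip_width: 0.352
grip_force: 0.0
```

```bash
python3 go.py press caps; python3 go.py press .005 -.022 .031
```

```text
 cap press wrist 1236 0.0546 -0.0244 wh [31 43]
 cap press wrist 1082 0.0547 0.0613 wh [30 42]
need press 0.005 -0.022 0.031 : [0.0004 0.0027 0.1179] turn 0.003
```

>>> inch_along(offsets="0.04,0.12,1.6,0,0.35;0.04,0.12,3.2,0,0.35;0.04,0.12,4,0,0.35;0.04,0.12,4.44,0,0.35;0.04,0.12,4.72,0,0.35;0.04,0.12,4.72,0,0.35;0.04,0.12,4.72,0,0;0.04,0.12,4.72,0,0;0.04,0.12,4.72,0,0;0.04,0.12,4.72,0,0;0.04,0.12,4.72,0,0;0.04,0.12,4.72,0,0;0.04,0.12,4,0,0;0.04,0.12,2,0,0;0.04,0.12,0,0,0;0.04,0.12,0,0,0;0.04,0.12,0,0,0", grip_n=30)

```text
time: 40.55
position: [0.5917, -0.2848, 0.1516]
tool_rot: [3.136, -0.152, 0.005]
ft_force: [0.2, -0.6, -0.8]
grip_width: 0.194
grip_force: 30.0
```

```bash
python3 go.py box 0 -.022 .15
```

```text
need box 0.0 -0.022 0.15 : [-0.0972 -0.36    0.0006] turn -0.342
```

>>> inch_along(offsets="-0.8,-3.6,0,-0.8,0;-1.6,-7.2,0,-1.7,0;-2.4,-10.8,0,-2.5,0;-3.2,-13.6,0,-3.4,0;-3.88,-14.4,0,-3.4,0;-3.88,-14.4,0,-3.4,0;-3.88,-14.4,0,-3.4,0;-3.88,-14.4,0,-3.4,0;-3.88,-14.4,0,-3.4,0;-3.88,-14.4,0,-3.4,0;-3.88,-14.4,0,-3.4,0")

```text
time: 41.65
position: [0.5288, 0.0816, 0.1487]
tool_rot: [3.118, 0.378, -0.003]
ft_force: [0.5, -0.2, 0.1]
grip_width: 0.196
grip_force: 30.0
```

```bash
python3 go.py box caps; python3 go.py box 0 -.022 .027;python3 go.py press top
```

```text
 cap box wrist 1125 0.0489 -0.0634 wh [30 41]
 cap box wrist 3598 0.0242 -0.0227 wh [52 76]
need box 0.0 -0.022 0.027 : [ 0.0012 -0.0013  0.1219] turn -0.004
 cap press top 184 0.0582 0.0636 wh [12 18]
```

Converted, 0.12 m is 4.8, 0.113 m is 4.52.

>>> inch_along(offsets="0.04,-0.08,1.6,0,0;0.04,-0.08,3.2,0,0;0.04,-0.08,4,0,0;0.04,-0.08,4.52,0,0;0.04,-0.08,4.8,0,0;0.04,-0.08,4.8,0,0;0.04,-0.08,4.8,0,0;0.04,-0.08,4.8,0,0.35;0.04,-0.08,4.8,0,0.35;0.04,-0.08,4.8,0,0.35;0.04,-0.08,3.6,0,0.35;0.04,-0.08,1.6,0,0.35;0.04,-0.08,0,0,0.35;0.04,-0.08,0,0,0.35;0.04,-0.08,0,0,0.35")

```text
time: 43.25
position: [0.5301, 0.0858, 0.1509]
tool_rot: [3.117, 0.382, 0.004]
ft_force: [-0.7, 1.5, -0.6]
grip_width: 0.349
grip_force: 0.0
```

```bash
python3 go.py box caps; python3 go.py press .005 .066 .15
```

```text
 cap box wrist 1142 0.049 -0.0192 wh [30 41]
 cap box wrist 1108 0.0492 -0.0635 wh [29 42]
need press 0.005 0.066 0.15 : [ 0.0003  0.2874 -0.0004] turn 0.34
```

>>> inch_along(offsets="0,3.6,0,0.8,0.35;0,7.2,0,1.7,0.35;0,10,0,2.5,0.35;0,11.48,0,3.4,0.35;0,11.48,0,3.4,0.35;0,11.48,0,3.4,0.35;0,11.48,0,3.4,0.35;0,11.48,0,3.4,0.35;0,11.48,0,3.4,0.35;0,11.48,0,3.4,0.35")

```text
time: 44.3
position: [0.5985, -0.1904, 0.1492]
tool_rot: [-3.137, 0.146, 0.002]
ft_force: [-0.6, 0.3, 1.1]
grip_width: 0.347
grip_force: 0.0
```

```bash
python3 go.py press caps; python3 go.py press .005 .065 .031
```

```text
 cap press wrist 1214 0.0547 0.0634 wh [31 43]
need press 0.005 0.065 0.031 : [0.0003 0.0037 0.1185] turn 0.003
```

Converted, 0.118 m is 4.72, 0.111 m is 4.44.

>>> inch_along(offsets="0.04,0.16,1.6,0,0.35;0.04,0.16,3.2,0,0.35;0.04,0.16,4,0,0.35;0.04,0.16,4.44,0,0.35;0.04,0.16,4.72,0,0.35;0.04,0.16,4.72,0,0.35;0.04,0.16,4.72,0,0;0.04,0.16,4.72,0,0;0.04,0.16,4.72,0,0;0.04,0.16,4.72,0,0;0.04,0.16,4.72,0,0;0.04,0.16,4.72,0,0;0.04,0.16,4,0,0;0.04,0.16,2,0,0;0.04,0.16,0,0,0;0.04,0.16,0,0,0;0.04,0.16,0,0,0", grip_n=30)

```text
time: 46.05
position: [0.6, -0.1975, 0.1512]
tool_rot: [3.136, -0.152, 0.004]
ft_force: [0.3, -0.1, -1.3]
grip_width: 0.199
grip_force: 30.0
```

```bash
python3 go.py box 0 .066 .15
```

```text
need box 0.0 0.066 0.15 : [-1.266e-01 -3.553e-01  3.000e-04] turn -0.342
```

>>> inch_along(offsets="-0.8,-3.6,0,-0.8,0;-1.6,-7.2,0,-1.7,0;-2.4,-10.8,0,-2.5,0;-4,-13.2,0,-3.4,0;-5.08,-14.2,0,-3.4,0;-5.08,-14.2,0,-3.4,0;-5.08,-14.2,0,-3.4,0;-5.08,-14.2,0,-3.4,0;-5.08,-14.2,0,-3.4,0;-5.08,-14.2,0,-3.4,0;-5.08,-14.2,0,-3.4,0")

```text
time: 47.15
position: [0.507, 0.1668, 0.1485]
tool_rot: [3.118, 0.378, -0.003]
ft_force: [-0.0, -0.4, -1.6]
grip_width: 0.195
grip_force: 30.0
```

```bash
python3 go.py box caps; python3 go.py box 0 .066 .027
```

```text
 cap box wrist 1032 0.0489 -0.017 wh [28 41]
 cap box wrist 918 0.0489 -0.0616 wh [26 41]
 cap box wrist 3671 0.0237 0.0653 wh [52 77]
need box 0.0 0.066 0.027 : [ 0.0016 -0.0014  0.1217] turn -0.004
```

>>> inch_along(offsets="0.04,-0.08,1.6,0,0;0.04,-0.08,3.2,0,0;0.04,-0.08,4,0,0;0.04,-0.08,4.52,0,0;0.04,-0.08,4.8,0,0;0.04,-0.08,4.8,0,0;0.04,-0.08,4.8,0,0;0.04,-0.08,4.8,0,0.35;0.04,-0.08,4.8,0,0.35;0.04,-0.08,4.8,0,0.35;0.04,-0.08,3.6,0,0.35;0.04,-0.08,1.6,0,0.35;0.04,-0.08,0,0,0.35;0.04,-0.08,-2,0,0.35;0.04,2,-3.2,0,0.35;0.04,4,-3.2,0,0.35;0.04,6,-3.2,0,0.35;0.04,8,-3.2,0,0.35;0.04,10,-3.2,0,0.35;0.04,10,-3.2,0,0.35")

```text
time: 49.2
position: [0.5686, -0.0823, 0.2293]
tool_rot: [3.117, 0.365, -0.001]
ft_force: [0.7, -0.2, -0.5]
grip_width: 0.348
grip_force: 0.0
```

```bash
python3 go.py box top
```

Run:
```python
from h import *
t=ctrl.get_image('top')[:,:,::-1];cv2.imwrite('pics/t9.png',t)
a=ctrl.get_image('side')[:,:,::-1];cv2.imwrite('pics/s9.png',a)
```

```text
 cap box top 163 0.0516 -0.0659 wh [15 18]
 cap box top 161 0.0511 -0.0209 wh [15 18]
 cap box top 164 0.0516 0.0654 wh [14 18]
```

View pics/t9.png

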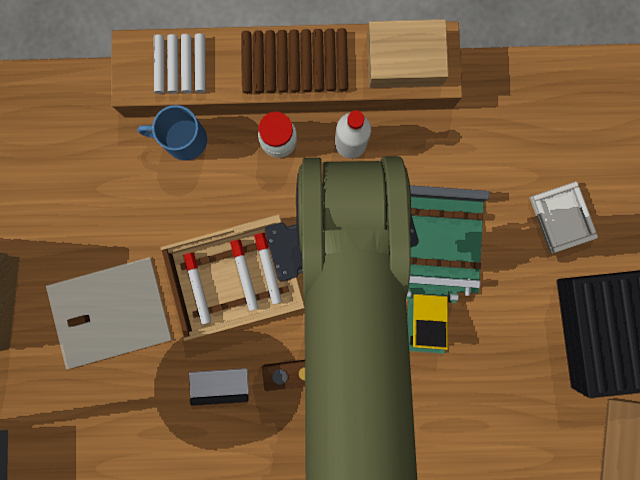

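View pics/s9.png

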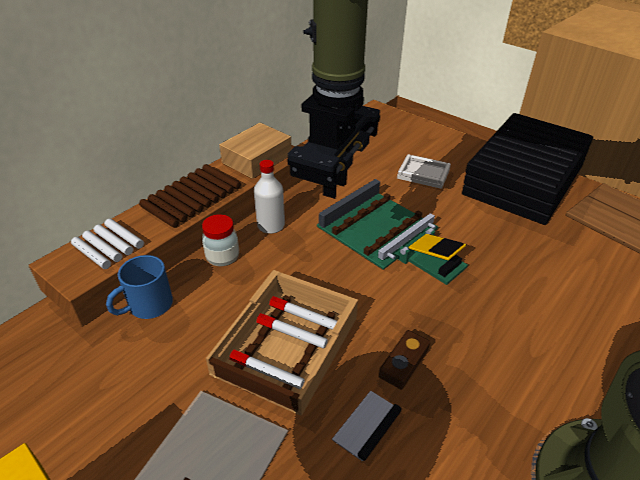

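The three tubes lie in the box grooves (caps near (190,261), (237,247) and (261,241) in the top view). The lid is flat on the bench, the pedal is up and the bystanders haven't moved. Handing in.

>>> inch_along(offsets="0,0,0,0,0.35;0,0,0,0,0.35;0,0,0,0,0.35")

```text
time: 49.65
position: [0.5683, -0.0718, 0.23]
tool_rot: [3.118, 0.386, 0.0]
ft_force: [0.6, -0.6, -0.3]
grip_width: 0.355
grip_force: 0.0
```

```bash
python3 -c "
from bench import ctrl
print(ctrl.close_job())"
```

```text
the job is handed in; nothing more can be done
None
```

I handed the job in at about 50 s of robot time: the lid lies flat on the bench, the three tubes present were pressed with the pedal held down for over two seconds, and all are back in the box grooves with the pedal up. The hand-in returned no verdict.

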